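# Stand the reagent bottles in their colour-keyed spill dishes

### The job

Before the analyser is loaded, stand each reagent bottle upright in the spill dish whose rim has the colour of the bottle's cap: blue, yellow, white and black, flat on the dish's floor inside the rim. Set them down rather than dropping them, keep every bottle upright, and leave the red-capped bottle, which has no dish, where it stands.

Things in the scene. Friction and masses are not known exactly. Their poses are not given: they have to be found in the camera images.
- blue_bottle_center (a point): The blue-capped round screw-cap reagent bottle (white plastic, blue cap), 62 mm in diameter, 134 mm tall over the cap, closed, loose. The point is on its axis, half-way up (67 mm above its foot); z up along its axis; yaw is of no account. The wall is upright from 3 to 84 mm above the foot, then narrows in a shoulder to the cap.
- blue_dish_floor (a point): Shallow round spill dish with a blue rim and a blue dot in the middle of its grey floor, fixed to the bench; it belongs to the blue-capped bottle. The recess is 82 mm across, the coloured rim 8 mm wide and the grey foot 106 mm over all; the floor is 4 mm and the rim's top 10 mm above the bench. The point is the centre of the floor's upper side; z up.
- yellow_bottle_center (a point): The yellow-capped round screw-cap reagent bottle (white plastic, yellow cap), 55 mm in diameter, 124 mm tall over the cap, closed, loose. The point is on its axis, half-way up (62 mm above its foot); z up along its axis; yaw is of no account. The wall is upright from 3 to 78 mm above the foot, then narrows in a shoulder to the cap.
- yellow_dish_floor (a point): Shallow round spill dish with a yellow rim and a yellow dot in the middle of its grey floor, fixed to the bench; it belongs to the yellow-capped bottle. The recess is 75 mm across, the coloured rim 8 mm wide and the grey foot 99 mm over all; the floor is 4 mm and the rim's top 10 mm above the bench. The point is the centre of the floor's upper side; z up.
- white_bottle_center (a point): The white-capped round screw-cap reagent bottle (amber brown, white cap), 50 mm in diameter, 104 mm tall over the cap, closed, loose. The point is on its axis, half-way up (52 mm above its foot); z up along its axis; yaw is of no account. The wall is upright from 3 to 65 mm above the foot, then narrows in a shoulder to the cap.
- white_dish_floor (a point): Shallow round spill dish with a white rim and a white dot in the middle of its grey floor, fixed to the bench; it belongs to the white-capped bottle. The recess is 70 mm across, the coloured rim 8 mm wide and the grey foot 94 mm over all; the floor is 4 mm and the rim's top 10 mm above the bench. The point is the centre of the floor's upper side; z up.
- black_bottle_center (a point): The black-capped round screw-cap reagent bottle (amber brown, black cap), 42 mm in diameter, 90 mm tall over the cap, closed, loose. The point is on its axis, half-way up (45 mm above its foot); z up along its axis; yaw is of no account. The wall is upright from 3 to 56 mm above the foot, then narrows in a shoulder to the cap.
- black_dish_floor (a point): Shallow round spill dish with a black rim and a black dot in the middle of its grey floor, fixed to the bench; it belongs to the black-capped bottle. The recess is 62 mm across, the coloured rim 8 mm wide and the grey foot 86 mm over all; the floor is 4 mm and the rim's top 10 mm above the bench. The point is the centre of the floor's upper side; z up.
- red_bottle_center (a point): The red-capped white reagent bottle, 66 mm in diameter, 119 mm tall, loose; it has no dish here and stays where it stands. The point is on its axis, half-way up (59.5 mm above its foot). Centres of bottles and dishes start 100 mm or more apart in x or 125 mm in y, so jaws closing along y have most room; the tall analyser's upright front is 0.1 m beyond the farthest of those before it: keep the wrist off it.
Mind the look-alikes: they are no part of the job. Leave any turquoise look-alike of the part that bears yellow_bottle_center alone.

How it is judged:
By the outcome, as a careful person would: the job done as asked, in the order asked, and still so for the second after the job is handed in, with the robot touching nothing.
It also fails if it takes over 112 s, if anything falls off the work surface, if the arm or the gripper's body presses on something with over 40 N, if the wrist force passes 120 N, or if a joint passes its speed limit or range.

### The arm

A 6-joint arm with a two-finger parallel gripper is mounted at the origin on the work surface; the furniture and walls round the work are solid. World frame = base frame: x ahead of the robot, y to its left, z up, the work surface at z = 0. Lengths are in m, angles in rad, forces in N, time in s.
With the tool pointing down it reaches from about 0.325 to 0.9 m from the base axis. Payload 3.5 kg.
Tool frame: the origin (TCP) lies midway between the tips of the shut fingers; the grasp point (between the pads) lies 19 mm behind it; z points along the fingers, y is the direction in which the jaws open and shut (so a half turn about z gives the same grasp; the last joint's range is limited). The gripper opens to 85 mm and grips with 20 to 120 N. Pads are 22 mm wide; open, the fingers measure 114 mm over their backs; the gripper's body (76 mm by 85 mm) begins 54 mm behind the grasp point. The pads swing forward as they close: fully open they stand 13 mm farther back than shut.
Start: joints at [-1.259, 0.276, -0.026, 1.268, 0, 1.467], TCP at [0.252, -0.572, 0.231] pointing down, gripper open.
Joint ranges: [-3.12, 3.12], [-0.85, 1.88], [-1.08, 1.24], [-1.95, 2.15], [-1.57, 1.53], [-3.14, 3.14]. Speed limits (rad/s): [2.57, 2.57, 3.14, 3.14, 3.14, 3.14].

### API

Orientations are given as a unit quaternion [x, y, z, w].
In Python, from station import read_state, vision, order gives the robot as it stands.
- The arm moves only by the tool jog_arm, never from a script. Its argument "steps" is a list that holds one entry, the list of rows, each a list of 5 numbers: the shift along the world's x, y, z in units of 50 mm (1.0 is 50 mm), then the turn about the world's z in units of 5 degrees (1.0 is 5 degrees), then the finger opening in mm, from 0 to 85.4. In form: [[[x, y, z, turn, hand], ...]]. A call has 1 to 12 rows; each row shifts and turns the commanded pose from where the row before left it; what a row does not reach is not made up. A row lasts 1/10 s, in which the tool goes at most 50 mm and 8.59 degrees, less where a joint would pass 70% of its speed; a pose out of reach is approached as far as the arm can. A call is refused whole if a number of a shift passes 1 or a number of a turn 1, either way. A call with a gripper value outside its range is refused whole. The fingers move at their own pace and stop on an object; the grip force is fixed at half the most. Time passes only in rows, so rows that do not move let the fingers close. It gives the time, the measured TCP pose, the force and the opening at its end, in the units of the state.
- read_state(): the state, without advancing time (a new reading comes with each control period).
- vision.capture(name): name is "side" or "top" or "wrist"; returns the picture (480x640x3 uint8, blue, green, red); there is no depth.
- vision.camera_params(name): a dict with "K" (3x3 intrinsics, pixels), "eye" and "orientation" of the camera in the world; the wrist camera has in their place "mount" (4x4, takes a point from camera to tool coordinates, whose origin is the TCP and whose axes are the flange's). Camera axes: x right, y up, looking along -z (the intrinsics and any distortion apply to the point x, -y, -z); pixel columns grow to the right and rows downward; lengths in m; the calibration is good to about 2 mm. A picture is of the moment at which its call begins: read the wrist's pose just before it. camera_params takes no time and is no camera call.
- order.hand_in(): hands the job in, once; it reports no verdict.
The state is a dict: "t": time; "joint_pos": joint angles; "joint_vel": joint speeds; "joint_torque": joint torques, N m; "tool_pos": TCP position; "eef_rot": TCP orientation; "contact_force": force on the tool from outside, world axes, zero at the start; "wrist_torque": the same for the moment, N m; "opening": finger opening in m.
Only numpy, scipy, OpenCV 4.12 (cv2) and the standard library are available. Lean on these libraries where they do the work, as an engineer would, in place of code of your own. Each camera call takes 0.05 s, during which the arm holds its last target.

## Working session

There is one attempt and no reset: what is moved stays moved. The work goes in short steps, Python scripts to look and compute and a tool call to move; the robot and the scene stay as the last step left them, time stands still between calls to the robot, and variables do not carry over. Pictures are saved under pics/ and viewed, and the job is handed in when it is done.

Besides the shell and the picture viewer there is one more tool, called as a command line: name --argument value ..., lists and objects as JSON in quotes. jog_arm: Moves the arm, as the interface text tells. Its arguments: {"type":"object","properties":{"steps":{"type":"array","items":{"type":"array","items":{"type":"array","items":{"type":"number"}}}}},"required":["steps"]}

```bash
mkdir -p pics
python3 - <<'E'
from station import read_state, vision, order
import cv2
s=read_state();print({k:s[k] for k in("t","tool_pos","eef_rot","opening","contact_force")})
for n in("top","side","wrist"):
    cv2.imwrite(f"pics/{n}0.png",vision.capture(n)); print(n,vision.camera_params(n))
E
```

```text
{'t': 0.0, 'tool_pos': array([ 0.25162786, -0.57126197,  0.23014562]), 'eef_rot': array([ 9.78570039e-01,  2.05911235e-01, -1.06486504e-04, -1.10935178e-03]), 'opening': 0.08548410926472565, 'contact_force': array([-0.38506294,  0.36423486, -0.21021613])}
top {'K': array([[444.63250438,   0.        , 315.81697091],
       [  0.        , 444.63250438, 245.26676562],
       [  0.        ,   0.        ,   1.        ]]), 'eye': array([0.29558944, 0.13500267, 1.04081558]), 'orientation': array([-0.0391024 ,  0.02844665,  0.71650612, -0.69590285])}
side {'K': array([[573.66477264,   0.        , 315.82785737],
       [  0.        , 573.66477264, 236.28800681],
       [  0.        ,   0.        ,   1.        ]]), 'eye': array([ 0.40668288, -1.3881842 ,  0.69271228]), 'orientation': array([ 0.55626051,  0.0025727 , -0.00224504,  0.83100095])}
wrist {'K': array([[411.88864388,   0.        , 319.94888076],
       [  0.        , 411.88864388, 234.87961533],
       [  0.        ,   0.        ,   1.        ]]), 'mount': array([[-8.87588894e-04,  9.66014223e-01,  2.58487394e-01,
         6.62748493e-02],
       [ 9.99998426e-01,  4.60261574e-04,  1.71369390e-03,
        -3.28820833e-04],
       [ 1.53648086e-03,  2.58488508e-01, -9.66013111e-01,
        -1.42294657e-01],
       [ 0.00000000e+00,  0.00000000e+00,  0.00000000e+00,
         1.00000000e+00]])}
```

View pics/top0.png

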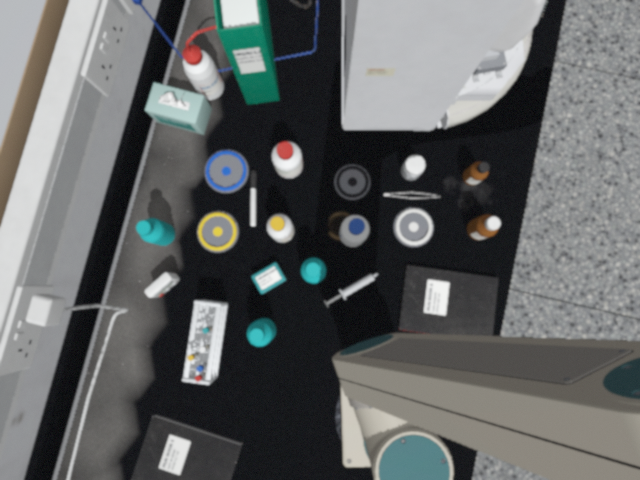

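View pics/side0.png

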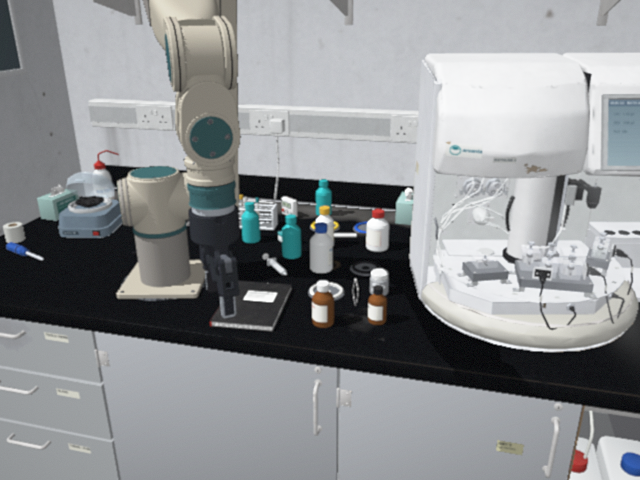

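Run:
```python
import cv2
a=cv2.imread("pics/top0.png")[130:290,180:520]; cv2.imwrite("pics/top0c.png",cv2.resize(a,(800,376),interpolation=cv2.INTER_CUBIC))
a=cv2.imread("pics/side0.png")[170:340,230:430]; cv2.imwrite("pics/side0c.png",cv2.resize(a,(700,595),interpolation=cv2.INTER_CUBIC))
```

```text
(no output)
```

View pics/top0c.png

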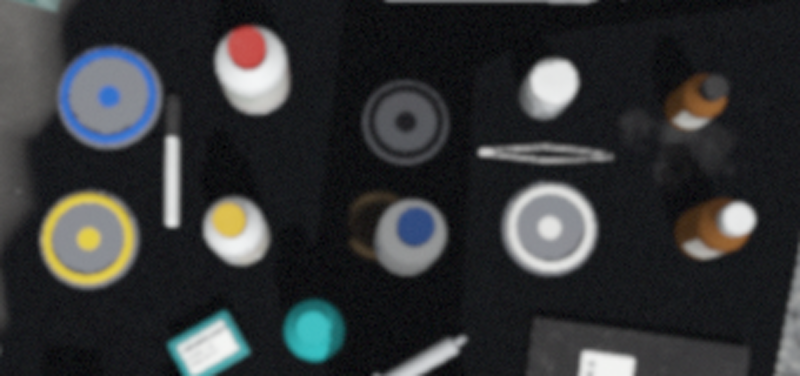

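View pics/side0c.png

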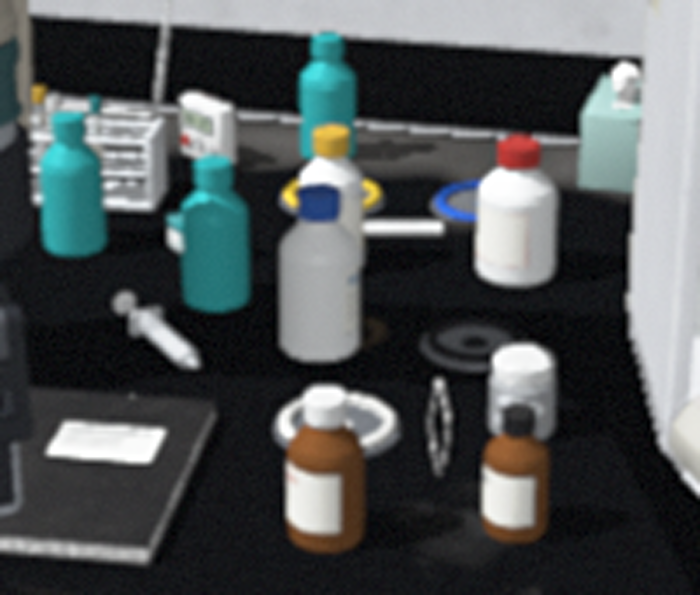

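```bash
cat > h.py <<'E'
import numpy as np,cv2
from scipy.spatial.transform import Rotation as R
from station import vision
def ray(cam,u,v,eye=None,Rm=None):
    p=vision.camera_params(cam);K=p["K"]
    d=np.array([(u-K[0,2])/K[0,0],-(v-K[1,2])/K[1,1],-1])
    return p["eye"],R.from_quat(p["orientation"]).apply(d)
def onz(cam,u,v,z):
    e,d=ray(cam,u,v);return e+d*(z-e[2])/d[2]
def cross(r1,r2):
    (a,d),(b,e)=r1,r2;d=d/np.linalg.norm(d);e=e/np.linalg.norm(e)
    s=np.linalg.lstsq(np.c_[d,-e],b-a,rcond=None)[0]
    p,q=a+s[0]*d,b+s[1]*e
    return (p+q)/2,np.linalg.norm(p-q)
rng=dict(blue=((100,110,40),(130,255,255)),yellow=((15,90,90),(35,255,255)),red=((170,100,80),(180,255,255)))
def blob(im,box,lo,hi,hull=False):
    x0,y0,x1,y1=box
    m=cv2.inRange(cv2.cvtColor(im[y0:y1,x0:x1],cv2.COLOR_BGR2HSV),lo,hi)
    cs,_=cv2.findContours(m,cv2.RETR_EXTERNAL,cv2.CHAIN_APPROX_NONE)
    c=max(cs,key=cv2.contourArea)
    M=cv2.moments(c); e=cv2.fitEllipse(c)
    return np.array([M["m10"]/M["m00"]+x0,M["m01"]/M["m00"]+y0]),M["m00"],np.array(e[0])+[x0,y0],e[1],cv2.boundingRect(c)
E
python3 - <<'E'
from h import *
np.set_printoptions(precision=4,suppress=True)
t=cv2.imread("pics/top0.png");s=cv2.imread("pics/side0.png")
b=rng
D=dict(blue=((200,145,255,200),)+b["blue"],yellow=((190,205,245,258),)+b["yellow"],
 white=((388,203,438,252),(0,0,60),(180,90,255)),black=((330,160,376,204),(0,0,38),(180,255,255)))
for n,(bx,lo,hi) in D.items():
    c,a,e,ax,r=blob(t,bx,lo,hi); print("dish",n,c,a,e,ax, onz("top",*e,.010 if n!="x" else 0))
C=dict(blue=((340,215,372,243),)+b["blue"]+(.134,),yellow=((262,210,300,245),)+b["yellow"]+(.124,),
 white=((470,205,510,245),(0,0,130),(180,70,255),.104),red=((270,135,305,165),(0,120,80),(180,255,255),.119),
 black=((465,155,500,185),(0,0,45),(180,90,140),.090))
S=dict(blue=((310,215,335,238),)+b["blue"],yellow=((315,200,335,220),)+b["yellow"],
 white=((312,275,334,293),(0,0,130),(180,60,255)),red=((365,205,390,222),(0,120,80),(180,255,255)),
 black=((370,280,386,300),(0,0,0),(180,150,75)))
for n,(bx,lo,hi,h) in C.items():
    c,a,e,ax,r=blob(t,bx,lo,hi); print("cap",n,c,a,ax,r,onz("top",*c,h-.006)[:2])
    bx,lo,hi=S[n]
    c2,a2,e2,ax2,r2=blob(s,bx,lo,hi); print("   side",c2,a2,r2,cross(ray("top",*c),ray("side",*c2)))
E
```

```text
dish blue [225.5581 170.1839] 1240.0 [225.5544 170.172 ] (39.51432418823242, 40.00813293457031) [0.5802 0.3584 0.01  ]
dish yellow [216.8544 230.9843] 1145.0 [216.8476 230.9763] (37.990257263183594, 38.444637298583984) [0.4352 0.3802 0.01  ]
dish white [413.2419 226.8763] 1310.0 [413.2444 226.8819] (40.3823356628418, 41.36018753051758) [ 0.4308 -0.079   0.01  ]
dish black [351.8484 181.8038] 1059.5 [351.8413 181.8048] (36.378211975097656, 37.13789749145508) [0.5424 0.06   0.01  ]
cap blue [356.2808 226.0638] 149.0 (13.416961669921875, 14.300270080566406) (10, 4, 14, 15) [0.4207 0.0627]
   side [320.8592 227.7681] 80.5 (5, 8, 12, 10) (array([0.4197, 0.062 , 0.1201]), np.float64(0.004008827455372967))
cap yellow [276.8346 222.9222] 135.0 (12.772673606872559, 13.660306930541992) (8, 6, 14, 15) [0.4338 0.2281]
   side [324.2817 209.8243] 64.5 (5, 6, 10, 9) (array([0.432 , 0.2286, 0.1121]), np.float64(0.005231176652002628))
cap white [492.772  223.2188] 163.0 (13.888239860534668, 15.117579460144043) (16, 11, 15, 15) [ 0.422  -0.2296]
   side [323.4092 286.1527] 191.0 (0, 5, 22, 13) (array([ 0.4217, -0.2312,  0.0937]), np.float64(0.0017670122737822621))
cap red [284.4157 149.2852] 180.0 (13.264751434326172, 17.558713912963867) (8, 6, 14, 18) [0.5933 0.2091]
   side [377.6412 212.9039] 85.0 (7, 3, 12, 10) (array([0.5908, 0.2094, 0.1089]), np.float64(0.007382521640394996))
cap black [483.5266 166.7732] 84.5 (10.183858871459961, 11.374099731445312) (13, 6, 12, 12) [ 0.5488 -0.2231]
   side [378.0517 290.0603] 58.0 (4, 6, 9, 9) (array([ 0.5477, -0.2245,  0.0798]), np.float64(0.004327763603708064))
```

jog_arm --steps '[[[0,0,0.7,1,85],[0,0,0.7,1,85],[0.1,0.4,0,1,85],[0.1,0.4,0,1,85],[0.1,0.4,0,1,85],[0.1,0.4,0,1,85],[0.1,0.4,0,1,85],[0.1,0.4,0,1,85],[0.1,0.4,0,1,85],[0.1,0.4,0,1,85],[0.1,0.4,0,1,85],[0.1,0.4,0,1,85]]]'

```text
t: 1.35
tool_pos: [0.3018, -0.3709, 0.301]
eef_rot: [0.743, 0.669, 0.0, -0.0]
contact_force: [0.3, 0.5, 0.6]
opening: 0.0852
```

jog_arm --steps '[[[0.1,0.4,0,1,85],[0.1,0.4,0,1,85],[0.1,0.4,0,1,85],[0.1,0.4,0,1,85],[0.1,0.4,0,1,85],[0.1,0.4,0,1,85],[0.1,0.4,0,1,85],[0.1,0.4,0,1,85],[0.1,0.4,0,1,85],[0.1,0.4,0,1,85],[0.1,0.4,0,1,85],[0.1,0.4,0,1,85]]]'

```text
t: 2.55
tool_pos: [0.3617, -0.131, 0.3011]
eef_rot: [0.309, 0.951, 0.0, -0.0]
contact_force: [0.4, 0.0, 0.4]
opening: 0.085
```

jog_arm --steps '[[[0.1,0.4,0,1,85],[0.1,0.4,0,1,85],[0.1,0.4,0,1,85],[0.1,0.4,0,1,85],[0.1,0.4,0,1,85],[0.1,0.4,0,1,85],[0.1,0.4,0,1,85],[0.1,0.3,0,0.24,85],[0,0,0,0,85],[0,0,0,0,85]]]'

```text
t: 3.55
tool_pos: [0.4016, 0.023, 0.301]
eef_rot: [0.0, 1.0, -0.0, -0.0]
contact_force: [-0.6, 0.1, 0.0]
opening: 0.0852
```

```bash
cat >> h.py <<'E'
from station import read_state
def wrist(name):
    s=read_state(); im=vision.capture("wrist"); cv2.imwrite(f"pics/{name}.png",im); 
    np.savez(f"pics/{name}.npz",p=s["tool_pos"],q=s["eef_rot"]); return im
def wray(name,u,v):
    z=np.load(f"pics/{name}.npz");p=vision.camera_params("wrist");K=p["K"];M=p["mount"]
    d=np.array([(u-K[0,2])/K[0,0],-(v-K[1,2])/K[1,1],-1]);r=R.from_quat(z["q"])
    return z["p"]+r.apply(M[:3,3]), r.apply(M[:3,:3]@d)
def wonz(name,u,v,z):
    e,d=wray(name,u,v);return e+d*(z-e[2])/d[2]
E
python3 -c "
from h import *
wrist('w1')"
```

```text
(no output)
```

View pics/w1.png

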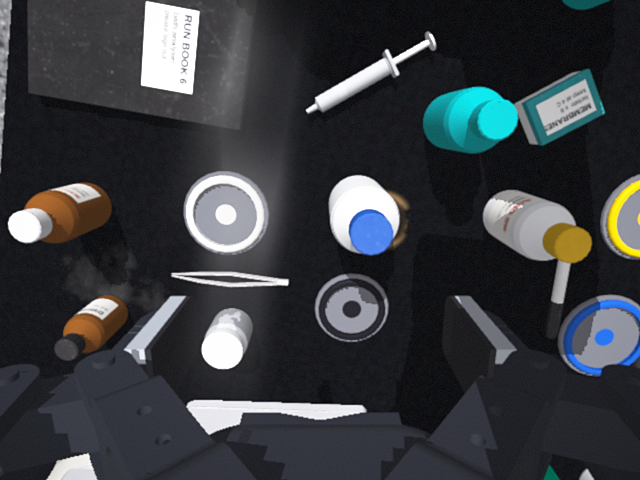

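The wrist view shows the blue cap at (371,232), the yellow cap at (567,243), the white cap at (29,225), the black cap at (69,347), and the white (226,213), black (351,309) and blue (604,337) dishes. The uncapped-colour decoys are the turquoise bottle (490,115) and the small all-white pot (222,350).

Run:
```python
from h import *
np.set_printoptions(precision=4,suppress=True)
t=cv2.imread("pics/w1.png")
C=dict(bluecap=((340,200,400,260),)+rng["blue"]+(.134,),yelcap=((535,215,600,270),)+rng["yellow"]+(.124,),
 whitecap=((0,200,52,250),(0,0,150),(180,50,255),.104),blackcap=((50,328,90,366),(0,0,32),(180,255,80),.09),
 whitedot=((212,200,240,228),(0,0,190),(180,60,255),.004),blackdot=((338,296,364,322),(0,0,0),(180,255,60),.004),bluedot=((592,325,616,349),)+rng["blue"]+(.004,),
 whitering=((175,165,275,258),(0,0,110),(180,60,255),.010),bluepart=((625,180,640,250),)+rng["yellow"]+(.004,))
for n,(bx,lo,hi,h) in C.items():
    c,a,e,ax,r=blob(t,bx,lo,hi); print(n,c,a,e,ax,r,wonz("w1",*c,h)[:2],wonz("w1",*e,h)[:2])
```

```text
bluecap [370.3734 232.289 ] 1530.0 [370.3941 232.3052] (41.91120529174805, 46.617218017578125) (9, 9, 44, 47) [0.4174 0.0631] [0.4175 0.0631]
yelcap [567.1054 242.3597] 1430.5 [567.1306 242.4126] (37.5640869140625, 48.77354431152344) (8, 8, 49, 40) [0.4286 0.2233] [0.4287 0.2234]
whitecap [ 26.6654 224.3462] 958.5 [ 26.9007 224.4227] (32.46699142456055, 39.72566223144531) (8, 8, 42, 35) [ 0.4179 -0.2242] [ 0.418 -0.224]
blackcap [ 68.8588 346.6952] 596.0 [ 69.4569 345.9166] (28.916927337646484, 31.73258399963379) (4, 0, 36, 33) [ 0.5415 -0.2162] [ 0.5406 -0.2155]
whitedot [225.4897 214.0929] 339.0 [225.4898 214.0876] (20.148731231689453, 21.503387451171875) (3, 4, 22, 21) [ 0.4304 -0.0788] [ 0.4304 -0.0788]
blackdot [351.2972 308.7958] 184.5 [351.2835 308.7945] (14.80288028717041, 16.034870147705078) (5, 5, 17, 16) [0.5427 0.0603] [0.5427 0.0603]
bluedot [603.961  336.8759] 231.0 [603.9561 336.8728] (15.46696662902832, 19.164390563964844) (3, 4, 19, 17) [0.5792 0.3597] [0.5792 0.3597]
whitering [225.8653 212.3324] 5505.5 [225.8661 212.3331] (81.34882354736328, 86.17124938964844) (9, 6, 85, 84) [ 0.4272 -0.0769] [ 0.4272 -0.0769]
bluepart [631.6471 188.8304] 144.5 [631.3082 189.4186] (9.749855995178223, 22.63567543029785) (0, 0, 15, 22) [0.4033 0.3584] [0.4039 0.3582]
```

jog_arm --steps '[[[0.35,0.8,0,0,85],[0,0,-1,0,85],[0,0,-1,0,85],[0,0,-0.8,0,85],[0,0,-0.6,0,85],[0,0,-0.6,0,85],[0,0,-0.2,0,85],[0,0,-0.2,0,85],[0,0,-0.2,0,85],[0,0,-0.06,0,85],[0,0,0,0,85]]]'

```text
t: 4.7
tool_pos: [0.4198, 0.0629, 0.0686]
eef_rot: [0.0, 1.0, -0.0, 0.0]
contact_force: [0.1, 0.1, -0.2]
opening: 0.0848
```

```bash
python3 -c "
from h import *
wrist('w2')
cv2.imwrite('pics/s2.png',cv2.resize(vision.capture('side')[100:340,200:500],(750,600),interpolation=cv2.INTER_CUBIC))"
```

```text
(no output)
```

View pics/w2.png

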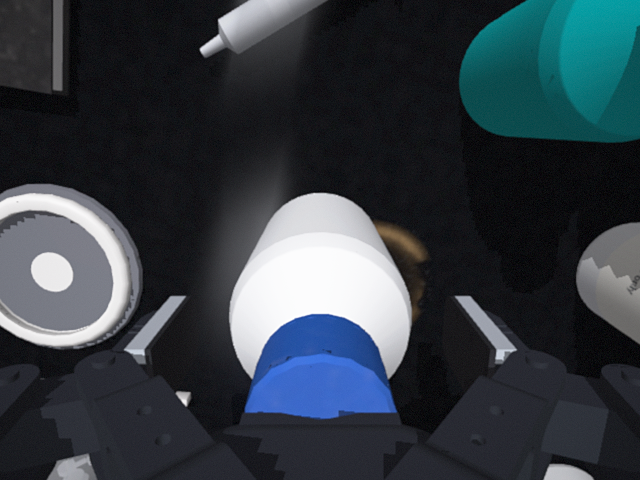

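View pics/s2.png

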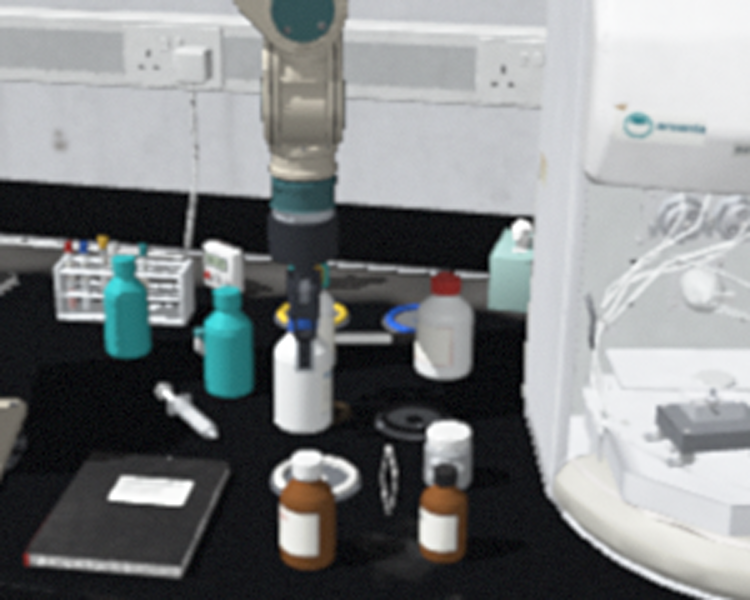

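The bottle is centred between the pads at (320, 300) and the side view shows the fingertips at the top of the wall. I'm lowering slightly, then gripping.

jog_arm --steps '[[[0,0,-0.05,0,85],[0,0,-0.04,0,85],[0,0,0,0,50],[0,0,0,0,50],[0,0,0,0,50],[0,0,0,0,50],[0,0,0,0,50],[0,0,0,0,50]]]'

```text
t: 5.6
tool_pos: [0.4199, 0.063, 0.0643]
eef_rot: [0.0, 1.0, -0.0, 0.001]
contact_force: [-0.1, 0.4, 5.8]
opening: 0.0595
```

```bash
python3 -c "
from h import *
im=wrist('w3');print(read_state()['contact_force'],read_state()['opening'],read_state()['wrist_torque'])
cv2.imwrite('pics/s3.png',cv2.resize(vision.capture('side')[180:290,270:390],(654,600),interpolation=cv2.INTER_CUBIC))"
```

```text
[-0.85698068  0.15942002  5.69690203] 0.0595022086444634 [-0.05494721  0.15192949 -0.01146767]
```

View pics/w3.png

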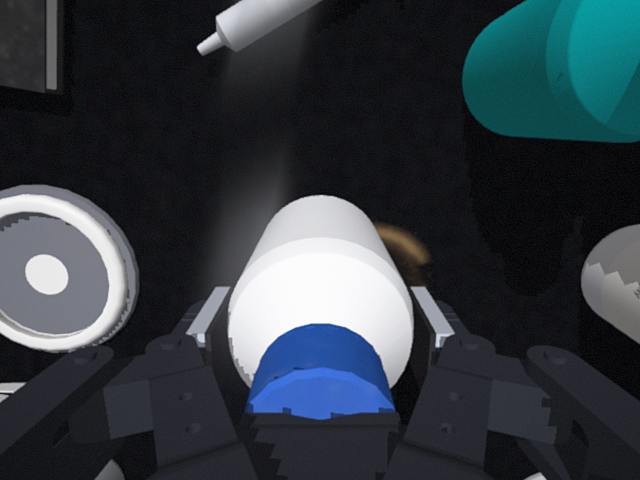

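View pics/s3.png

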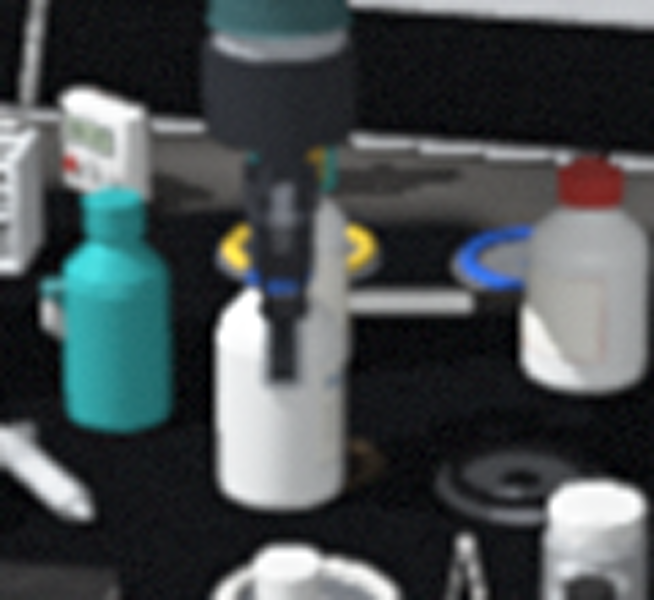

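jog_arm --steps '[[[0,0,0.05,0,50],[0,0,0.1,0,50],[0,0,0.15,0,50],[0,0,0.2,0,50],[0,0,0,0,50]]]'

```text
t: 6.2
tool_pos: [0.4208, 0.063, 0.0904]
eef_rot: [0.0, 1.0, 0.0, 0.002]
contact_force: [-0.0, -0.1, -2.9]
opening: 0.0588
```

```bash
python3 -c "
from h import *
cv2.imwrite('pics/s4.png',cv2.resize(vision.capture('side')[150:290,270:410],(600,600),interpolation=cv2.INTER_CUBIC))"
```

```text
(no output)
```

View pics/s4.png

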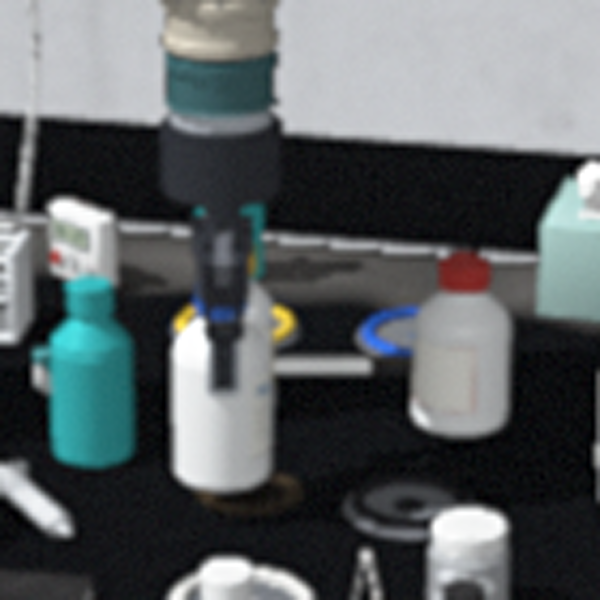

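jog_arm --steps '[[[0,0,0.4,0,50],[0,0,0.6,0,50],[0,0,0.6,0,50],[0,0,0.6,0,50],[0.1,0.2,0.4,0,50],[0.2,0.4,0,0,50],[0.25,0.45,0,0,50],[0.25,0.45,0,0,50],[0.25,0.45,0,0,50],[0.25,0.45,0,0,50],[0.25,0.45,0,0,50],[0.25,0.45,0,0,50]]]'

```text
t: 7.45
tool_pos: [0.5094, 0.2289, 0.2182]
eef_rot: [0.0, 1.0, -0.0, -0.0]
contact_force: [0.3, 0.7, -2.6]
opening: 0.0591
```

jog_arm --steps '[[[0.25,0.45,0,0,50],[0.25,0.45,0,0,50],[0.25,0.45,0,0,50],[0.25,0.45,0,0,50],[0.2,0.4,0,0,50],[0.1,0.3,0,0,50],[0.08,0.12,0,0,50],[0,0,0,0,50],[0,0,0,0,50]]]'

```text
t: 8.35
tool_pos: [0.5779, 0.3583, 0.2183]
eef_rot: [0.0, 1.0, -0.001, -0.001]
contact_force: [-0.5, 0.4, -2.9]
opening: 0.0592
```

```bash
python3 -c "
from h import *
wrist('w5')
cv2.imwrite('pics/t5.png',cv2.resize(vision.capture('top')[100:260,150:350],(750,600),interpolation=cv2.INTER_CUBIC))"
```

```text
(no output)
```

View pics/w5.png

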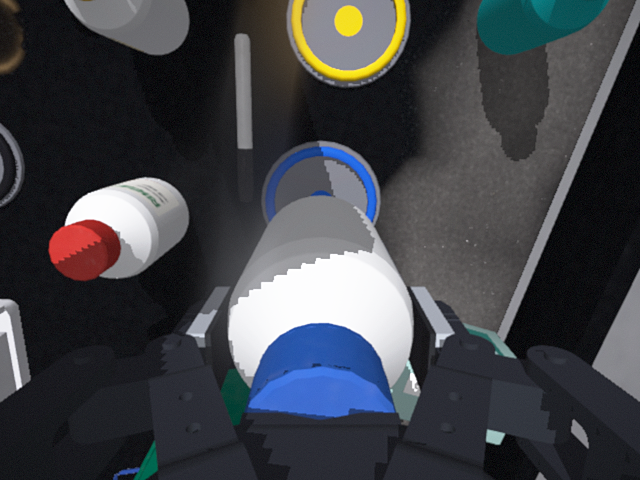

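Run:
```python
from h import *
np.set_printoptions(precision=4,suppress=True)
t=cv2.imread("pics/w5.png")
c,a,e,ax,r=blob(t,(330,5,365,40),*rng["yellow"]);print(c,a,wonz("w5",*c,.004))
x0,y0,x1,y1=250,130,395,235
m=cv2.inRange(cv2.cvtColor(t[y0:y1,x0:x1],cv2.COLOR_BGR2HSV),*rng["blue"])
ys,xs=np.nonzero(m); 
# outer edge pts: per row extremes, z=.01, circle fit radius 49mm
P=[]
for y in range(12,75,3):
    q=xs[ys==y]
    if len(q)>3: P+= [wonz("w5",q.min()+x0,y+y0,.01)[:2],wonz("w5",q.max()+x0,y+y0,.01)[:2]]
P=np.array(P);from scipy.optimize import least_squares
f=least_squares(lambda v:np.hypot(*(P-v[:2]).T)-v[2],[.58,.36,.049],loss="soft_l1",f_scale=.001);print(f.x,f.cost,len(P))
```

```text
[348.0921  20.4551] 657.0 [0.4337 0.3816 0.004 ]
[0.5777 0.3598 0.0474] 7.954658583859355e-07 38
```

jog_arm --steps '[[[0.02,0.02,-0.3,0,50],[0,0,-0.5,0,50],[0,0,-0.5,0,50],[0,0,-0.5,0,50],[0,0,-0.5,0,50],[0,0,-0.3,0,50],[0,0,-0.2,0,50],[0,0,-0.06,0,50],[0,0,-0.04,0,50],[0,0,0,0,50]]]'

```text
t: 9.45
tool_pos: [0.5802, 0.3604, 0.0748]
eef_rot: [0.0, 1.0, 0.0, 0.001]
contact_force: [0.0, -0.0, -3.3]
opening: 0.0594
```

jog_arm --steps '[[[0,0,-0.04,0,50],[0,0,0,0,50]]]'

```text
t: 9.65
tool_pos: [0.5798, 0.3603, 0.0725]
eef_rot: [0.0, 1.0, 0.0, 0.001]
contact_force: [0.2, -1.0, -2.7]
opening: 0.0592
```

jog_arm --steps '[[[0,0,-0.03,0,50],[0,0,0,0,50]]]'

```text
t: 9.85
tool_pos: [0.5793, 0.36, 0.0703]
eef_rot: [0.0, 1.0, -0.0, 0.0]
contact_force: [-0.2, -0.1, -2.4]
opening: 0.059
```

jog_arm --steps '[[[0,0,-0.03,0,50],[0,0,0,0,50]]]'

```text
t: 10.05
tool_pos: [0.5792, 0.3599, 0.0686]
eef_rot: [0.0, 1.0, -0.0, -0.0]
contact_force: [0.6, 0.3, -3.3]
opening: 0.0594
```

jog_arm --steps '[[[0,0,-0.02,0,50],[0,0,0,0,50]]]'

```text
t: 10.25
tool_pos: [0.5794, 0.36, 0.0685]
eef_rot: [0.0, 1.0, -0.0, 0.0]
contact_force: [-1.1, -1.0, 3.1]
opening: 0.0593
```

Contact is felt at 68.5 mm, as expected. I'm opening and rising.

jog_arm --steps '[[[0,0,0,0,70],[0,0,0,0,85],[0,0,0,0,85],[0,0,0,0,85],[0,0,0,0,85],[0,0,0.1,0,85],[0,0,0.2,0,85],[0,0,0.5,0,85],[0,0,1,0,85],[0,0,1,0,85],[0,0,0.2,0,85],[-1,0,0,0,85]]]'

```text
t: 11.45
tool_pos: [0.5367, 0.3617, 0.2228]
eef_rot: [0.002, 1.0, 0.003, 0.006]
contact_force: [-0.4, 0.5, -0.4]
opening: 0.0852
```

jog_arm --steps '[[[-0.6,-0.7,0,0,85],[-0.5,-0.7,0,0,85],[-0.4,-0.7,0,0,85],[-0.3,-0.6,0,0,85],[-0.15,-0.2,0,0,85],[0,0,0,0,85]]]'

```text
t: 12.05
tool_pos: [0.4313, 0.2143, 0.2185]
eef_rot: [0.001, 1.0, 0.0, 0.0]
contact_force: [0.3, -0.3, -0.2]
opening: 0.0852
```

```bash
python3 -c "
from h import *
wrist('w6');print(read_state()['tool_pos'])
cv2.imwrite('pics/s6.png',vision.capture('side'))
cv2.imwrite('pics/t6.png',cv2.resize(vision.capture('top')[100:260,150:350],(750,600),interpolation=cv2.INTER_CUBIC))"
```

```text
[0.43240444 0.21524013 0.21855431]
```

View pics/w6.png

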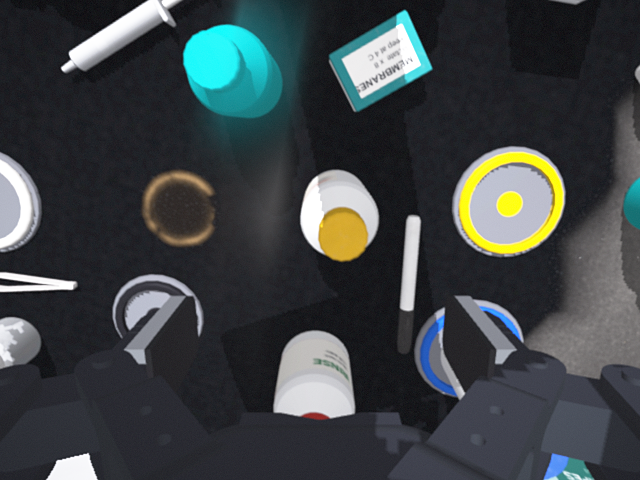

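View pics/t6.png

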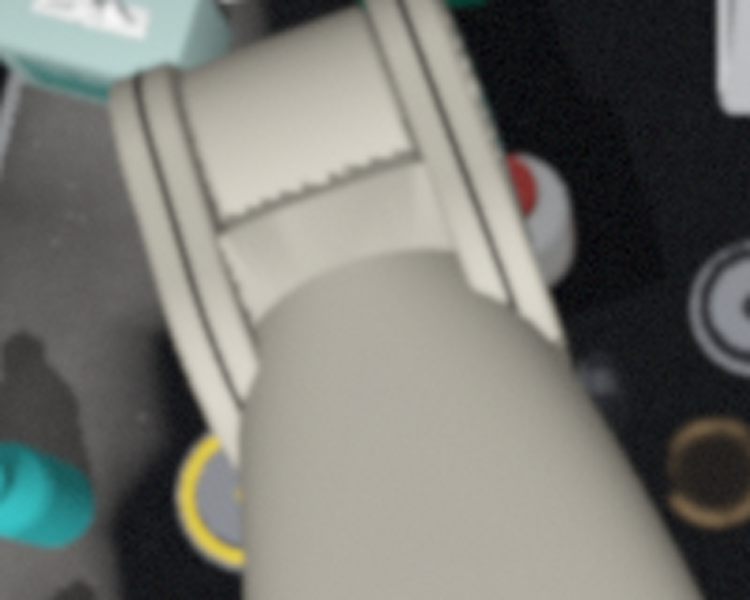

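The wrist view shows the yellow cap at (343,234) on a white bottle (the turquoise one is at (215,60)) and the yellow dish dot at (509,204). I'm measuring these now.

Run:
```python
from h import *
np.set_printoptions(precision=4,suppress=True)
t=cv2.imread("pics/w6.png")
c,a,e,ax,r=blob(t,(310,195,380,270),*rng["yellow"]);print(c,r,wonz("w6",*c,.124),wonz("w6",*c,.118))
c,a,e,ax,r=blob(t,(490,185,530,225),*rng["yellow"]);print(c,a,wonz("w6",*c,.004))
```

```text
[342.4747 234.3091] (9, 12, 49, 55) [0.4298 0.2288 0.124 ] [0.4314 0.2291 0.118 ]
[509.0925 203.6416] 465.0 [0.4344 0.3819 0.004 ]
```

jog_arm --steps '[[[-0.02,0.27,0,0,85],[0,0,-0.8,0,85],[0,0,-0.8,0,85],[0,0,-0.7,0,85],[0,0,-0.5,0,85],[0,0,-0.25,0,85],[0,0,-0.14,0,85],[0,0,-0.08,0,85],[0,0,0,0,85]]]'

```text
t: 13.1
tool_pos: [0.4317, 0.2291, 0.0549]
eef_rot: [0.0, 1.0, 0.0, 0.001]
contact_force: [0.5, 0.4, 0.2]
opening: 0.0851
```

```bash
python3 -c "
from h import *
wrist('w7')"
```

```text
(no output)
```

View pics/w7.png

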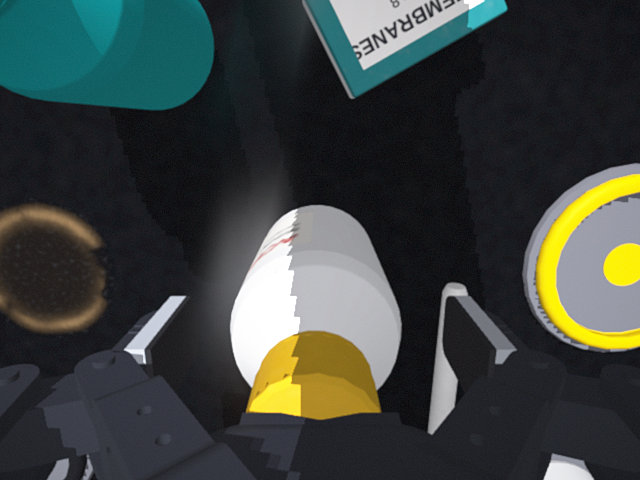

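The bottle is centred (column 316) between the pads, so I'm closing and lifting.

jog_arm --steps '[[[0,0,0,0,45],[0,0,0,0,45],[0,0,0,0,45],[0,0,0,0,45],[0,0,0,0,45],[0,0,0,0,45],[0,0,0,0,45]]]'

```text
t: 13.85
tool_pos: [0.4317, 0.2285, 0.0556]
eef_rot: [0.0, 1.0, 0.0, 0.001]
contact_force: [-1.0, -1.1, 5.9]
opening: 0.0521
```

jog_arm --steps '[[[0,0,0.05,0,45],[0,0,0.1,0,45],[0,0,0.3,0,45],[0,0,0.5,0,45],[0,0,0.3,0,45],[0,0,0,0,45]]]'

```text
t: 14.45
tool_pos: [0.4329, 0.2293, 0.1192]
eef_rot: [0.0, 1.0, 0.001, 0.002]
contact_force: [0.3, 0.6, -1.9]
opening: 0.0521
```

jog_arm --steps '[[[0.01,0.2,0,0,45],[0.01,0.4,0,0,45],[0.01,0.5,0,0,45],[0,0.5,0,0,45],[0,0.5,0,0,45],[0,0.5,0,0,45],[0,0.3,0,0,45],[0,0.16,0,0,45],[0,0,0,0,45],[0,0,0,0,45]]]'

```text
t: 15.45
tool_pos: [0.4319, 0.3807, 0.1163]
eef_rot: [0.0, 1.0, -0.001, -0.0]
contact_force: [0.6, -0.3, -3.0]
opening: 0.0519
```

```bash
python3 -c "
from h import *
wrist('w8')
cv2.imwrite('pics/s8.png',cv2.resize(vision.capture('side')[130:290,250:450],(750,600),interpolation=cv2.INTER_CUBIC))"
```

```text
(no output)
```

View pics/w8.png

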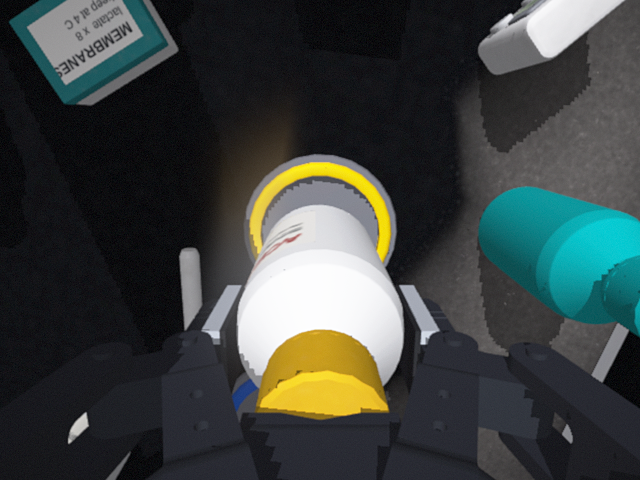

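View pics/s8.png

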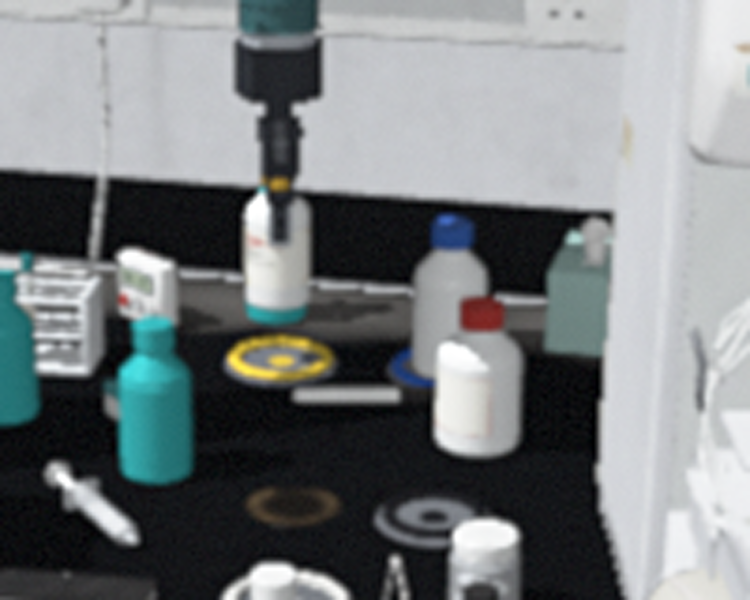

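The blue bottle stands upright in its dish and the yellow one is centred over its ring. I'm lowering it.

jog_arm --steps '[[[0.03,0.01,-0.2,0,45],[0,0,-0.4,0,45],[0,0,-0.3,0,45],[0,0,-0.12,0,45],[0,0,-0.05,0,45],[0,0,0,0,45]]]'

```text
t: 16.15
tool_pos: [0.434, 0.3818, 0.0632]
eef_rot: [0.0, 1.0, -0.0, -0.0]
contact_force: [-0.2, -0.0, -1.4]
opening: 0.052
```

jog_arm --steps '[[[0,0,-0.03,0,45],[0,0,0,0,45]]]'

```text
t: 16.35
tool_pos: [0.4344, 0.3823, 0.0624]
eef_rot: [0.0, 1.0, 0.0, 0.001]
contact_force: [-0.0, 0.3, -1.6]
opening: 0.0523
```

jog_arm --steps '[[[0,0,-0.03,0,45],[0,0,0,0,45]]]'

```text
t: 16.55
tool_pos: [0.434, 0.3821, 0.0605]
eef_rot: [0.0, 1.0, 0.0, 0.0]
contact_force: [0.8, 0.6, -1.5]
opening: 0.0517
```

jog_arm --steps '[[[0,0,-0.02,0,45],[0,0,0,0,45]]]'

```text
t: 16.75
tool_pos: [0.4341, 0.3822, 0.0597]
eef_rot: [0.0, 1.0, 0.0, 0.0]
contact_force: [-0.7, -0.5, 0.9]
opening: 0.052
```

jog_arm --steps '[[[0,0,-0.02,0,45],[0,0,0,0,45]]]'

```text
t: 16.95
tool_pos: [0.4343, 0.3821, 0.0597]
eef_rot: [0.0, 1.0, 0.0, 0.0]
contact_force: [-1.5, -1.4, 6.1]
opening: 0.0517
```

jog_arm --steps '[[[0,0,0,0,65],[0,0,0,0,85],[0,0,0,0,85],[0,0,0,0,85],[0,0,0,0,85],[0,0,0.1,0,85],[0,0,0.3,0,85],[0,0,0.8,0,85],[0,0,1,0,85],[0,0,1,0,85]]]'

```text
t: 17.95
tool_pos: [0.4333, 0.3816, 0.2198]
eef_rot: [0.0, 1.0, -0.0, -0.0]
contact_force: [1.3, 1.2, -0.1]
opening: 0.085
```

jog_arm --steps '[[[0,-0.6,0,0,85],[0,-1,0,0,85],[0,-1,0,0,85],[0,-1,0,0,85],[0,-1,0,0,85],[0,-1,0,0,85],[0,-1,0,0,85],[0,-1,0,0,85],[0,-1,0,0,85],[0,-1,0,0,85],[0,-1,0,0,85],[0,-1,0,0,85]]]'

```text
t: 19.15
tool_pos: [0.4335, -0.2001, 0.219]
eef_rot: [0.0, 1.0, -0.0, 0.001]
contact_force: [0.5, 0.7, 0.8]
opening: 0.0854
```

jog_arm --steps '[[[0,0,0,0,85],[0,0,0,0,85]]]'

```text
t: 19.35
tool_pos: [0.4336, -0.1989, 0.2185]
eef_rot: [0.002, 1.0, 0.0, -0.0]
contact_force: [0.2, 0.8, -0.2]
opening: 0.0853
```

```bash
python3 -c "
from h import *
wrist('w9')
cv2.imwrite('pics/t9.png',cv2.resize(vision.capture('top')[100:260,150:350],(750,600),interpolation=cv2.INTER_CUBIC))"
```

```text
(no output)
```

View pics/w9.png

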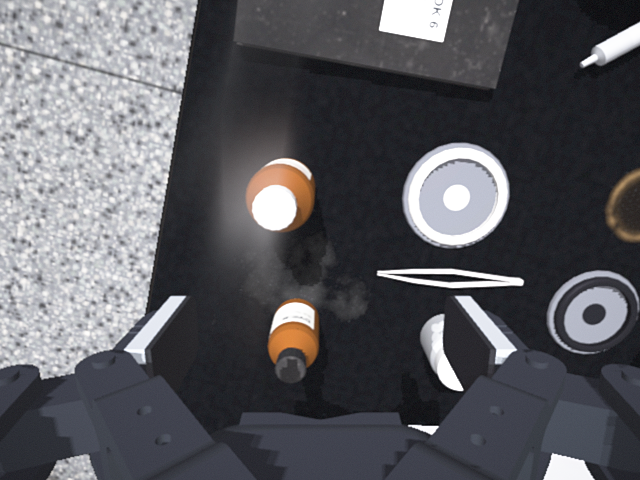

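View pics/t9.png

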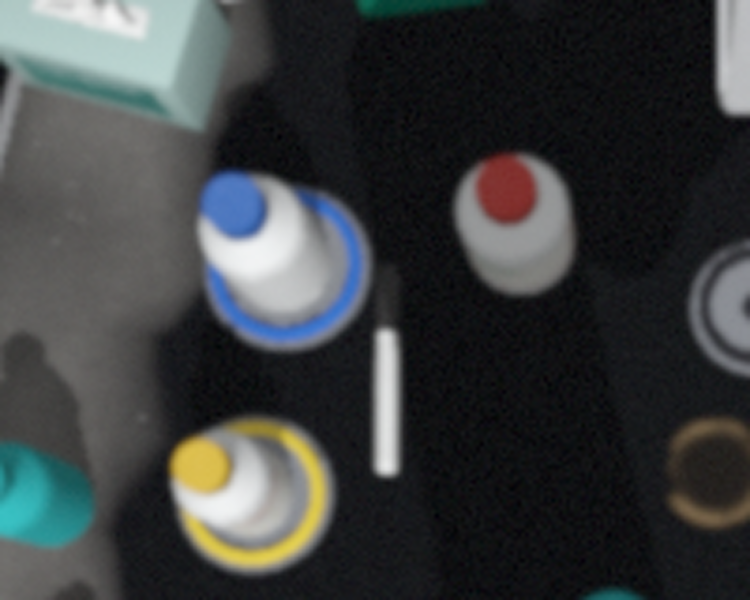

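Blue and yellow both stand upright inside their rims. In the wrist view the amber bottle with the white cap is at (274,208), the white dish dot at (456,197), and the black-capped amber bottle at (290,365).

Run:
```python
from h import *
np.set_printoptions(precision=4,suppress=True)
t=cv2.imread("pics/w9.png")
c,a,e,ax,r=blob(t,(245,175,305,235),(0,0,170),(180,70,255));print(c,a,r,wonz("w9",*c,.104),wonz("w9",*c,.098))
c,a,e,ax,r=blob(t,(440,180,472,213),(0,0,225),(180,60,255));print(c,a,wonz("w9",*c,.004))
c,a,e,ax,r=blob(t,(272,346,310,385),(0,0,0),(180,130,70));print(c,a,r,wonz("w9",*c,.09),wonz("w9",*c,.084))
c,a,e,ax,r=blob(t,(580,300,610,328),(0,0,0),(180,255,70));print(c,a,r,wonz("w9",*c,.004))
```

```text
[273.8082 207.409 ] 1578.5 (2, 10, 50, 46) [ 0.4195 -0.227   0.104 ] [ 0.4206 -0.2277  0.098 ]
[456.158  197.2935] 527.5 [ 0.4308 -0.0783  0.004 ]
[290.7721 370.0976] 746.0 (0, 2, 38, 37) [ 0.5455 -0.22    0.09  ] [ 0.5494 -0.2205  0.084 ]
[593.7202 313.9041] 295.5 (3, 5, 22, 19) [0.5429 0.0609 0.004 ]
```

jog_arm --steps '[[[-0.26,-0.58,0,0,85],[0,0,-0.8,0,85],[0,0,-0.8,0,85],[0,0,-0.8,0,85],[0,0,-0.6,0,85],[0,0,-0.4,0,85],[0,0,-0.16,0,85],[0,0,-0.06,0,85],[0,0,0,0,85],[0,0,0,0,85]]]'

```text
t: 20.45
tool_pos: [0.4221, -0.2274, 0.0386]
eef_rot: [-0.0, 1.0, -0.001, 0.001]
contact_force: [0.1, 0.6, 0.2]
opening: 0.0849
```

```bash
python3 -c "
from h import *
wrist('w10')"
```

```text
(no output)
```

View pics/w10.png

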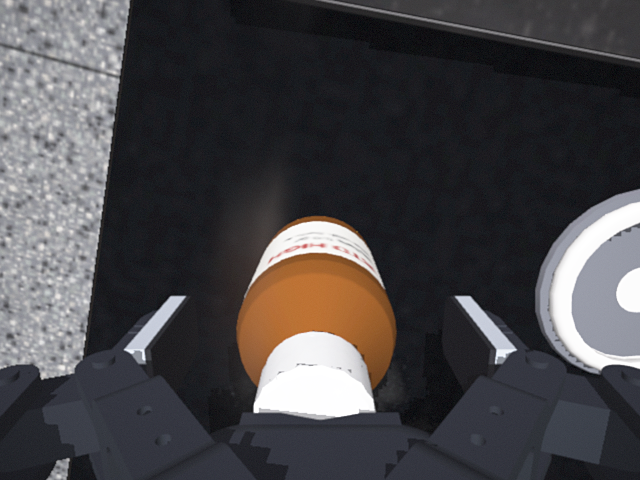

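The white-capped bottle is centred (column 317). I'm gripping it.

jog_arm --steps '[[[0,0,-0.06,0,85],[0,0,0,0,40],[0,0,0,0,40],[0,0,0,0,40],[0,0,0,0,40],[0,0,0,0,40],[0,0,0,0,40],[0,0,0,0,40],[0,0,0,0,40]]]'

```text
t: 21.4
tool_pos: [0.4214, -0.2275, 0.0349]
eef_rot: [0.0, 1.0, -0.0, 0.0]
contact_force: [-0.4, 0.6, 3.7]
opening: 0.0473
```

jog_arm --steps '[[[0,0,0.05,0,40],[0,0,0.1,0,40],[0,0,0.3,0,40],[0,0,0.5,0,40],[0,0,0.3,0,40],[0,0,0,0,40]]]'

```text
t: 22.0
tool_pos: [0.4223, -0.228, 0.0988]
eef_rot: [0.0, 1.0, -0.001, 0.002]
contact_force: [1.5, 0.5, -1.1]
opening: 0.0469
```

jog_arm --steps '[[[0.03,0.2,0,0,40],[0.03,0.4,0,0,40],[0.03,0.5,0,0,40],[0.03,0.5,0,0,40],[0.03,0.5,0,0,40],[0.04,0.5,0,0,40],[0,0.28,0,0,40],[0,0.1,0,0,40],[0,0,0,0,40],[0,0,0,0,40]]]'

```text
t: 23.0
tool_pos: [0.43, -0.0781, 0.0963]
eef_rot: [0.0, 1.0, -0.0, -0.0]
contact_force: [0.0, -1.0, -0.7]
opening: 0.0473
```

```bash
python3 -c "
from h import *
wrist('w11')
cv2.imwrite('pics/s11.png',cv2.resize(vision.capture('side')[180:340,250:450],(750,600),interpolation=cv2.INTER_CUBIC))"
```

```text
(no output)
```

View pics/w11.png

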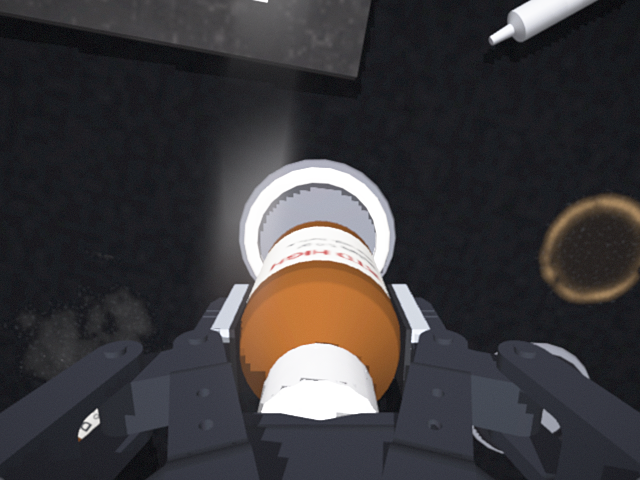

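View pics/s11.png

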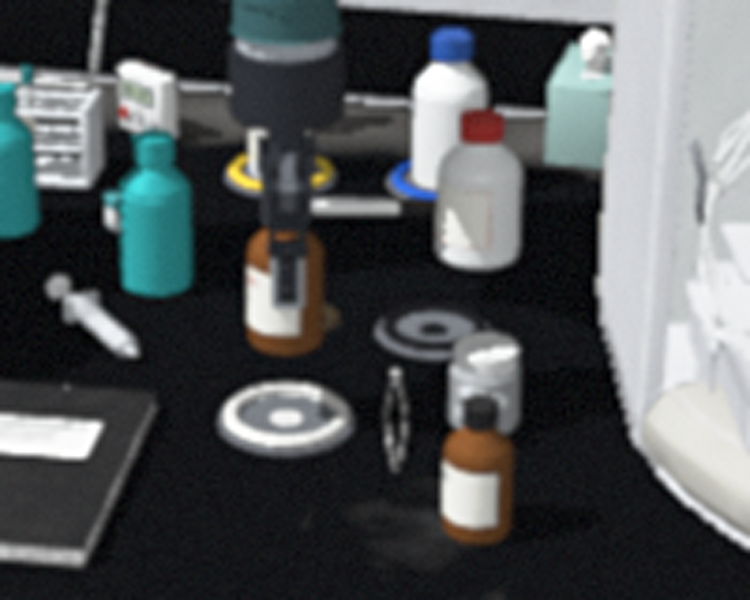

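It is aligned over the white ring, so I'm lowering it.

jog_arm --steps '[[[0,0,-0.2,0,40],[0,0,-0.4,0,40],[0,0,-0.3,0,40],[0,0,-0.12,0,40],[0,0,-0.05,0,40],[0,0,0,0,40]]]'

```text
t: 23.7
tool_pos: [0.4303, -0.0782, 0.0431]
eef_rot: [0.0, 1.0, 0.0, -0.0]
contact_force: [0.1, -1.3, -1.6]
opening: 0.0469
```

jog_arm --steps '[[[0,0,-0.03,0,40],[0,0,0,0,40]]]'

```text
t: 23.9
tool_pos: [0.431, -0.0782, 0.0423]
eef_rot: [0.0, 1.0, -0.0, 0.001]
contact_force: [-0.0, 0.0, -1.0]
opening: 0.0472
```

jog_arm --steps '[[[0,0,-0.03,0,40],[0,0,0,0,40]]]'

```text
t: 24.1
tool_pos: [0.4305, -0.078, 0.0405]
eef_rot: [0.0, 1.0, -0.0, 0.0]
contact_force: [0.4, 1.6, -1.7]
opening: 0.0469
```

jog_arm --steps '[[[0,0,-0.02,0,40],[0,0,0,0,40]]]'

```text
t: 24.3
tool_pos: [0.4303, -0.078, 0.0393]
eef_rot: [0.0, 1.0, 0.0, -0.0]
contact_force: [-0.7, -0.1, -1.0]
opening: 0.0473
```

jog_arm --steps '[[[0,0,-0.02,0,40],[0,0,0,0,40]]]'

```text
t: 24.5
tool_pos: [0.4305, -0.078, 0.0389]
eef_rot: [0.0, 1.0, 0.0, -0.0]
contact_force: [-2.2, 1.2, 4.5]
opening: 0.0472
```

jog_arm --steps '[[[0,0,0,0,60],[0,0,0,0,85],[0,0,0,0,85],[0,0,0,0,85],[0,0,0,0,85],[0,0,0,0,85],[0,0,0.1,0,85],[0,0,0.3,0,85],[0,0,0.8,0,85],[0,0,1,0,85],[0,0,1,0,85]]]'

```text
t: 25.6
tool_pos: [0.4295, -0.0777, 0.1999]
eef_rot: [0.0, 1.0, 0.0, -0.001]
contact_force: [0.7, -0.3, 0.0]
opening: 0.085
```

jog_arm --steps '[[[0.3,-0.5,0,0,85],[0.4,-0.7,0,0,85],[0.4,-0.7,0,0,85],[0.4,-0.7,0,0,85],[0.2,-0.28,0,0,85],[0,0,0,0,85],[0,0,0,0,85]]]'

```text
t: 26.3
tool_pos: [0.5149, -0.2217, 0.1981]
eef_rot: [0.001, 1.0, 0.0, -0.001]
contact_force: [-0.5, 0.0, 1.0]
opening: 0.0852
```

```bash
python3 -c "
from h import *
wrist('w12')
cv2.imwrite('pics/s12.png',vision.capture('side'))"
```

```text
(no output)
```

View pics/w12.png

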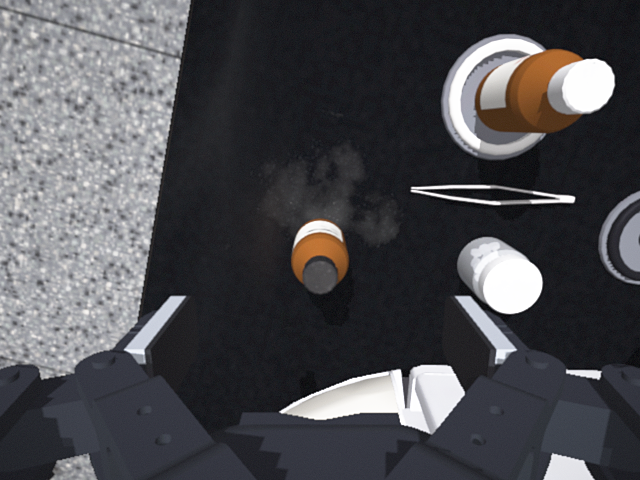

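View pics/s12.png

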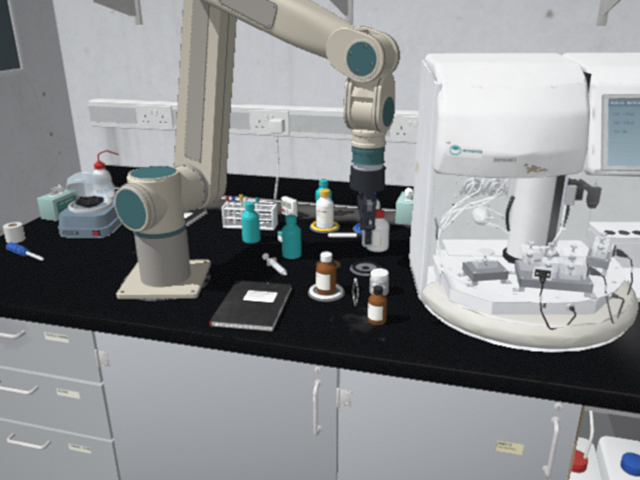

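The white-capped bottle stands in its dish (side view (326,275)). The black-capped bottle is at (320,274) in the wrist view.

Run:
```python
from h import *
np.set_printoptions(precision=4,suppress=True)
t=cv2.imread("pics/w12.png")
c,a,e,ax,r=blob(t,(295,248,345,300),(0,0,30),(180,130,95));print(c,a,r,wonz("w12",*c,.09),wonz("w12",*c,.084))
b,d=[],None
h=cv2.cvtColor(t,cv2.COLOR_BGR2HSV);m=cv2.inRange(h[225:262,280:360],(5,120,60),(20,255,255));ys,xs=np.nonzero(m);print(xs.min()+280,xs.max()+280,wonz("w12",(xs.min()+xs.max())/2+280,250,.05))
```

```text
[317.212  277.3309] 1218.5 (0, 8, 47, 44) [ 0.5455 -0.2224  0.09  ] [ 0.5478 -0.2225  0.084 ]
291 348 [ 0.5393 -0.2209  0.05  ]
```

jog_arm --steps '[[[0.4,0,0,0,85],[0.24,0,0,0,85],[0,0,-0.8,0,85],[0,0,-0.8,0,85],[0,0,-0.7,0,85],[0,0,-0.6,0,85],[0,0,-0.35,0,85],[0,0,-0.15,0,85],[0,0,0,0,85],[0,0,0,0,85]]]'

```text
t: 27.4
tool_pos: [0.5482, -0.2221, 0.0294]
eef_rot: [0.0, 1.0, -0.0, 0.001]
contact_force: [0.1, -0.2, 0.6]
opening: 0.085
```

```bash
python3 -c "
from h import *
wrist('w13')"
```

```text
(no output)
```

View pics/w13.png

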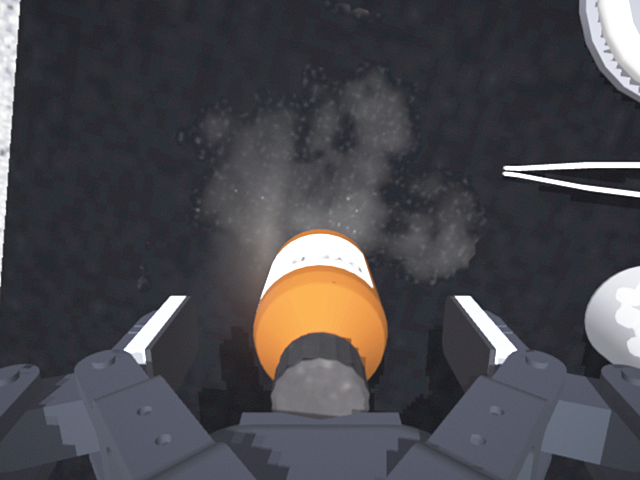

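The black-capped bottle is centred (column 320). I'm lowering 5 mm, gripping and lifting.

jog_arm --steps '[[[0,0,-0.1,0,85],[0,0,0,0,32],[0,0,0,0,32],[0,0,0,0,32],[0,0,0,0,32],[0,0,0,0,32],[0,0,0,0,32],[0,0,0,0,32],[0,0,0,0,32],[0,0,0,0,32]]]'

```text
t: 28.45
tool_pos: [0.5479, -0.2224, 0.0239]
eef_rot: [0.0, 1.0, -0.0, 0.001]
contact_force: [-0.0, -0.1, 4.6]
opening: 0.0397
```

jog_arm --steps '[[[0,0,0.05,0,32],[0,0,0.1,0,32],[0,0,0.3,0,32],[0,0,0.5,0,32],[0,0,0.6,0,32],[0,0,0.6,0,32],[0,0,0.5,0,32],[0,0,0.3,0,32],[0,0,0,0,32]]]'

```text
t: 29.35
tool_pos: [0.5491, -0.2229, 0.174]
eef_rot: [0.0, 1.0, -0.001, 0.002]
contact_force: [0.4, 0.1, -0.6]
opening: 0.0396
```

jog_arm --steps '[[[-0.09,0.3,0,0,32],[0,0.5,0,0,32],[0,0.6,0,0,32],[0,0.7,0,0,32],[0,0.7,0,0,32],[0,0.7,0,0,32],[0,0.7,0,0,32],[0,0.6,0,0,32],[0,0.5,0,0,32],[0,0.36,0,0,32],[0,0,0,0,32],[0,0,0,0,32]]]'

```text
t: 30.55
tool_pos: [0.541, 0.0615, 0.1691]
eef_rot: [-0.0, 1.0, -0.0, -0.002]
contact_force: [0.3, 0.2, -1.5]
opening: 0.0402
```

jog_arm --steps '[[[0,0,-0.4,0,32],[0,0,-0.6,0,32],[0,0,-0.5,0,32],[0,0,-0.3,0,32],[0,0,0,0,32],[0,0,0,0,32]]]'

```text
t: 31.15
tool_pos: [0.5423, 0.0603, 0.0805]
eef_rot: [0.001, 1.0, -0.0, -0.001]
contact_force: [0.8, 0.1, 0.1]
opening: 0.04
```

```bash
python3 -c "
from h import *
wrist('w14')
cv2.imwrite('pics/s14.png',cv2.resize(vision.capture('side')[180:340,250:450],(750,600),interpolation=cv2.INTER_CUBIC))"
```

```text
(no output)
```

View pics/w14.png

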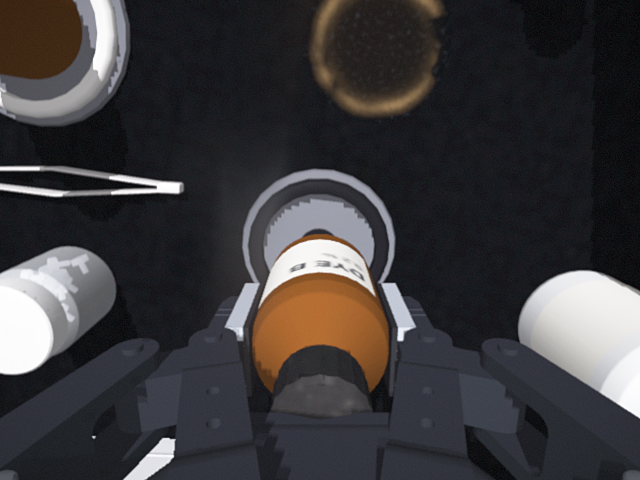

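View pics/s14.png

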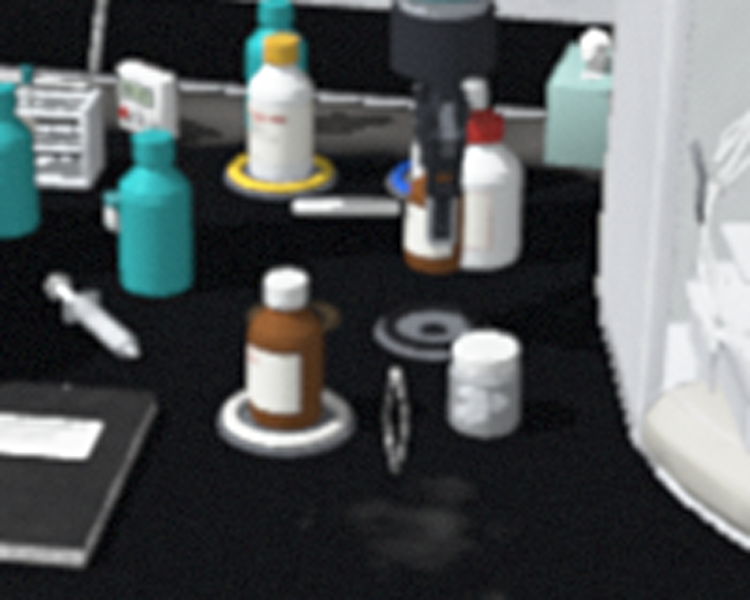

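It is aligned with the black dish (ring centred on column 319), so I'm lowering it.

jog_arm --steps '[[[0.01,0,-0.3,0,32],[0,0,-0.3,0,32],[0,0,-0.2,0,32],[0,0,-0.1,0,32],[0,0,-0.04,0,32],[0,0,0,0,32]]]'

```text
t: 31.85
tool_pos: [0.5437, 0.061, 0.0341]
eef_rot: [0.0, 1.0, -0.0, 0.0]
contact_force: [-1.6, -0.1, -0.9]
opening: 0.0398
```

jog_arm --steps '[[[0,0,-0.03,0,32],[0,0,0,0,32]]]'

```text
t: 32.05
tool_pos: [0.5437, 0.061, 0.0327]
eef_rot: [0.0, 1.0, -0.0, 0.0]
contact_force: [-0.1, 1.0, -0.5]
opening: 0.0398
```

jog_arm --steps '[[[0,0,-0.03,0,32],[0,0,0,0,32]]]'

```text
t: 32.25
tool_pos: [0.5434, 0.061, 0.0308]
eef_rot: [0.0, 1.0, -0.0, 0.0]
contact_force: [1.0, -0.3, -1.6]
opening: 0.0399
```

jog_arm --steps '[[[0,0,-0.02,0,32],[0,0,0,0,32]]]'

```text
t: 32.45
tool_pos: [0.5432, 0.061, 0.0297]
eef_rot: [0.0, 1.0, 0.0, -0.0]
contact_force: [-0.1, 0.8, -1.1]
opening: 0.04
```

jog_arm --steps '[[[0,0,-0.03,0,32],[0,0,0,0,32]]]'

```text
t: 32.65
tool_pos: [0.5432, 0.061, 0.0281]
eef_rot: [0.0, 1.0, 0.0, -0.0]
contact_force: [0.0, 0.2, -1.4]
opening: 0.04
```

jog_arm --steps '[[[0,0,-0.02,0,32],[0,0,0,0,32]]]'

```text
t: 32.85
tool_pos: [0.5434, 0.061, 0.0279]
eef_rot: [0.0, 1.0, -0.0, -0.0]
contact_force: [-1.4, -0.3, 4.3]
opening: 0.0402
```

jog_arm --steps '[[[0,0,0,0,52],[0,0,0,0,80],[0,0,0,0,80],[0,0,0,0,80],[0,0,0,0,80],[0,0,0,0,80],[0,0,0.1,0,80],[0,0,0.3,0,80],[0,0,0.8,0,80],[0,0,1,0,80],[0,0,1,0,80],[0,0,1,0,80]]]'

```text
t: 34.05
tool_pos: [0.5429, 0.061, 0.2397]
eef_rot: [0.0, 1.0, 0.0, 0.0]
contact_force: [0.8, 0.3, -0.9]
opening: 0.0799
```

jog_arm --steps '[[[-0.2,-0.6,0,0,80],[-0.3,-1,0,0,80],[-0.3,-1,0,0,80],[-0.3,-1,0,0,80],[-0.3,-1,0,0,80],[-0.3,-1,0,0,80],[-0.2,-0.6,0,0,80],[0,0,0,0,80],[0,0,0,0,80]]]'

```text
t: 34.95
tool_pos: [0.4512, -0.2388, 0.2375]
eef_rot: [0.001, 1.0, 0.0, 0.0]
contact_force: [0.7, -0.2, 0.4]
opening: 0.08
```

```bash
python3 -c "
from h import *
cv2.imwrite('pics/t15.png',cv2.resize(vision.capture('top')[130:290,180:520],(800,376),interpolation=cv2.INTER_CUBIC))
cv2.imwrite('pics/s15.png',cv2.resize(vision.capture('side')[170:340,230:430],(700,595),interpolation=cv2.INTER_CUBIC))"
```

```text
(no output)
```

View pics/t15.png

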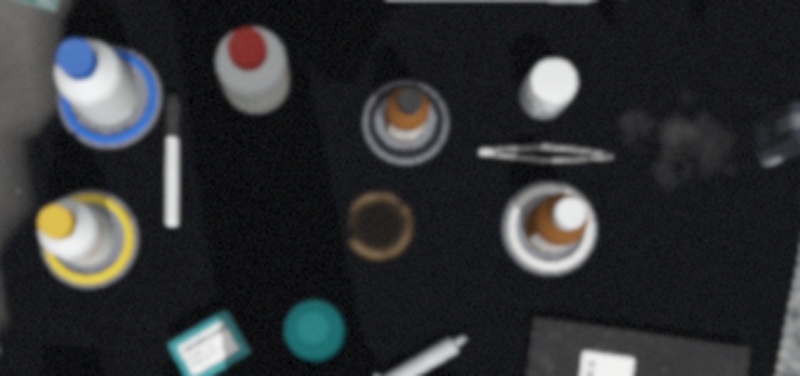

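View pics/s15.png

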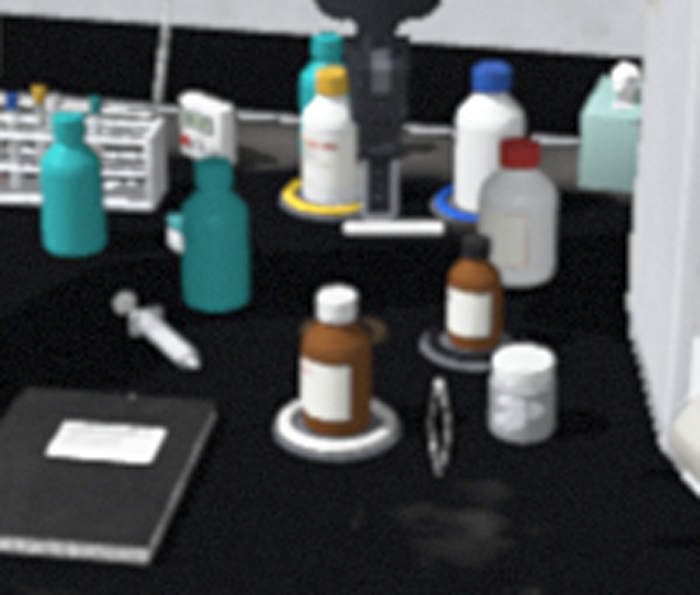

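All four stand upright inside their own rims, and the red bottle is at the same pixels as before. I'll do one numeric check of the caps against the dish centres, then hand in.

Run:
```python
from h import *
from station import order
np.set_printoptions(precision=4,suppress=True)
t=vision.capture("top")
for n,bx,lo,hi,h in(("blue",(200,142,226,166),*rng["blue"],.138),("yellow",(192,212,214,234),*rng["yellow"],.128),("red",(270,135,305,165),(0,120,80),(180,255,255),.119),("white",(414,211,432,229),(0,0,170),(180,50,255),.108)):
    c,a,e,ax,r=blob(t,bx,lo,hi);print(n,c,onz("top",*c,h-.006)[:2])
print(read_state()["contact_force"],order.hand_in())
```

```text
blue [211.604  153.4924] [0.5833 0.3611]
yellow [202.9401 223.4152] [0.4369 0.3827]
red [284.5211 149.9253] [0.5919 0.209 ]
white [423.2468 220.8586] [ 0.431  -0.0817]
the job is handed in; nothing more can be done
[-0.5176  0.8161  0.916 ] None
```

The blue, yellow, white and black bottles, moved in that order, now stand upright in the dishes with matching rims. Each was lowered until the wrist force showed it touching the dish floor, then released. I handed the job in at about 35 s, with the gripper open and well clear.

- **Final pictures:** the top and side views show all four bottles upright inside their rims.
- **Positions:** the blue, yellow and white caps measured within about 4 mm of their dish centres. I checked the black bottle only by eye.
- **Left alone:** I did not touch the red bottle; its cap measured within about 1.5 mm of the first reading, which is measurement noise. The turquoise bottles and the small white pot were not touched either.
- **Disagreements:** the gripper read 2 to 3 mm less than each bottle's stated diameter. In the first measurement, the top and side camera sight lines missed each other by 2 to 7 mm, so I used the top and wrist views for positions. No check failed.

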